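# Pack away the spare valves

### The arm

A 6-joint arm with a two-finger parallel gripper is mounted at the origin on the work surface. World frame = base frame: x ahead of the robot, y to its left, z up, the work surface at z = 0. Lengths are in mm, angles in rad, forces in N, time in s.
With the tool pointing down it reaches from about 300 to 875 mm from the base axis. Payload 6.4 kg.
Tool frame: the origin (TCP) lies on the centre line of the jaws, within the pads' length; the fingertips stand 25 mm ahead of it and the grasp point (between the pads) lies 6 mm ahead of it; x points along the fingers, y is the direction in which the jaws open and shut, and the axes are right-handed (so a half turn about x gives the same grasp; the last joint's range is limited). The gripper opens to 88 mm and grips with 3 to 60 N. Pads are 18 mm wide; open, the fingers measure 123 mm over their backs; the gripper's body (75 mm by 187 mm) begins 45 mm behind the grasp point.
Start: joints at [-1.449, 0.181, 1.607, -0, 1.354, -0.206], TCP at [185.144, -544.392, 263.714] pointing down, gripper open.
Joint ranges: [-2.99, 2.99], [-0.89, 2.07], [0.3, 2.58], [-1.14, 4.28], [0, 2.63], [-3.12, 3.12]. Speed limits (rad/s): [2.57, 2.57, 3.01, 3.14, 3.14, 3.14].

### API

Orientations are given as a unit quaternion [w, x, y, z].
In Python, from cell import bot gives the robot as it stands.
- The arm moves only by the tool move_arm, never from a script. Its argument "commands" is a list of rows, each a list of 3 entries, a list of its own where there are three numbers: the closure, from -1 (fully open) to 1 (shut), then the shift along the world's x, y, z in m, then the turn about the world's z in degrees. In form: [[grip, [tx, ty, tz], twist], ...]. A call has 1 to 20 rows; each row is the pose to reach, as a shift and turn from the pose commanded when the call began; what a row does not reach only later rows make up. A row lasts 1/8 s, in which the tool goes at most 62.5 mm and 10.7 degrees, less where a joint would pass 70% of its speed; a pose out of reach is approached as far as the arm can. A call with a gripper value outside its range is refused whole. The fingers move at their own pace and stop on an object; the grip force is fixed at half the most. Time passes only in rows, so rows that repeat a pose let the fingers close. It gives the time, the measured TCP pose, the force and the opening at its end, in the units of the state.
- bot.get_obs(): the state, without advancing time (a new reading comes with each control period).
- bot.snapshot(name): name is "side" or "top" or "wrist"; returns a dict with "pixels" (400x640x3 uint8, red, green, blue), "K" (3x3 intrinsics, pixels), "world_to_cam" (4x4, takes a point from world to camera coordinates); the wrist camera has in their place "T_tool_cam" (4x4, takes a point from camera to tool coordinates, whose origin is the TCP and whose axes are the tool frame's). Camera axes: x right, y down, z forward; pixel columns grow to the right and rows downward; lengths in mm; the calibration is good to about 2 mm. The wrist camera is an equidistant fisheye: a pixel r from the principal point sees the ray r / f radians off the axis. A picture is of the moment at which its call begins: read the wrist's pose just before it. There is no depth.
- bot.hand_in(): hands the job in, once; it reports no verdict.
The state is a dict: "time_s": time; "qpos": joint angles; "qvel": joint speeds; "effort": joint torques, N m; "ee_pos": TCP position; "eef_rot": TCP orientation; "contact_force": force on the tool from outside, world axes, zero at the start; "ft_torque": the same for the moment, N m; "width": opening from 0.0 (shut) to 1.0 (fully open).
Only numpy, scipy, OpenCV 4.12 (cv2) and the standard library are available. Lean on these libraries where they do the work, as an engineer would, in place of code of your own. Each camera call takes 0.05 s, during which the arm holds its last target.

### The job

The spare valves are back in their carrying case. Push the upright padded keeper flap over until it lies fully down across the valves, and only then push the case's lid over until it is fully shut. Nothing is to be picked up: push gently so that neither part slams, leave the valves in their wells, and do not shift the case or the things round it.

Things in the scene. Friction and masses are not known exactly. Their poses are not given: they have to be found in the camera images.
- case: Grey hard-shell case with aluminium edges, loose on the bench, about 3 kg in all, rubber feet. Outside 200 mm (its x) by 260 mm (its y), open rim 115 mm above the bench, walls 6 mm. Origin under its middle, on the bench; +x to the back (lid hinge), -x to the front (latches, carrying handle), +z up. Foam inside has six round wells (2 rows of 3).
- lid (a joint): Lid angle, rad: 0 = shut, flush on the rim; grows as it opens; 1.57 = straight up; stop at 1.95 (leaning back). A shell 200 mm long from hinge to free edge, 260 mm wide, 30 mm deep, hinged along the case's back rim. Stiff hinge: the lid stays where it is left at any angle and takes under 6 N at the free edge to push shut. No latch acts.
- lid_hinge (a point): Middle of the lid's hinge line, in the case frame at x = +100 mm, y = 0, z = 115 mm (lies on the lid's underside plane; turns with the lid). With the lid shut its axes are the case's axes; the hinge axis is y.
- lid_edge (a point): Middle of the lid's free edge on the OUTER face (the top when shut): 200 mm from the hinge along the lid and 30 mm off the underside plane.
- flap (a joint): Angle of the keeper flap, rad: 0 = lying flat over the valves, grows as it is raised, 1.57 = upright, stop at 1.75. Grey padded panel 170 mm long, 236 mm wide, 6 mm thick, hinged inside the front wall; it folds down towards the back of the case. Stiff hinge: it stays where it is left and takes under 3 N near its free edge to push down. While up, it stands in the lid's way.
- flap_hinge (a point): Middle of the flap's hinge line, in the case frame at x = -88 mm, y = 0, z = 100 mm (mid-thickness of the panel). The hinge axis is the case's y.
- flap_edge (a point): Middle of the flap's free edge, 170 mm from its hinge, mid-thickness. With the flap flat, its upper face is 103 mm above the bench, 12 mm below the case's rim; it rests on ledges at its two ends, 3 mm above the valves.
- valve0_mid (a point): Loose glass power valve (black base, silvered top), 33 mm across and 82 mm tall, standing in a corner well of the foam, its top 94 mm above the bench. Point: its centre, half-way up.
- valve1_mid (a point): Another such valve, in another corner well; centre, half-way up.
- valve2_mid (a point): Another such valve, in another corner well; centre, half-way up.
- valve3_mid (a point): Another such valve, in another corner well; centre, half-way up.
- carton_mid (a point): Loose plain cardboard valve carton standing on the bench, 46 x 46 x 105 mm; centre, half-way up. To be left alone.
- jar_mid (a point): Loose glass jar with a steel cap standing on the bench, 60 mm across, 75 mm tall; centre, half-way up. To be left alone.
- screwdriver: Loose screwdriver lying on the bench, 190 mm long along its x, black handle to -x; origin under its middle. To be left alone.

How it is judged:
By the outcome, as a careful person would: the job done as asked, in the order asked, and still so for the second after the job is handed in, with the robot touching nothing.
It also fails if it takes over 61 s, if anything falls off the work surface, if the arm or the gripper's body presses on something with over 40 N, if the wrist force passes 120 N, or if a joint passes its speed limit or range.

## Working session

There is one attempt and no reset: what is moved stays moved. The work goes in short steps, Python scripts to look and compute and a tool call to move; the robot and the scene stay as the last step left them, time stands still between calls to the robot, and variables do not carry over. Pictures are saved under pics/ and viewed, and the job is handed in when it is done.

Besides the shell and the picture viewer there is one more tool, called after "Emit:" in YAML: its name, and indented under it one key for each argument. move_arm: Moves the arm, as the interface text tells. Its arguments: {"type":"object","properties":{"commands":{"type":"array","items":{"type":"array"}}},"required":["commands"]}

```bash
mkdir -p pics && ls
python3 - <<'E'
from cell import bot
import cv2,json,numpy as np
o=bot.get_obs();print(o)
for n in ("side","top","wrist"):
    s=bot.snapshot(n);cv2.imwrite(f"pics/{n}0.png",s["pixels"][:,:,::-1])
    print(n,{k:np.round(v,4).tolist() for k,v in s.items() if k!="pixels"})
E
```

```text
pics
{'time_s': 0.0, 'qpos': array([-1.44930254e+00,  1.81558290e-01,  1.60797886e+00, -4.64451199e-07,
        1.35379197e+00, -2.06305759e-01]), 'qvel': array([ 1.58306609e-03,  3.83416034e-04,  5.12810613e-05, -1.05103417e-03,
        1.73550022e-04,  1.12585862e-04]), 'effort': array([-4.04152534e-04, -4.33867908e+01, -3.41855299e+01,  7.01477635e-02,
        3.84082098e-02, -1.33483159e-04]), 'ee_pos': array([ 185.08096474, -543.88995137,  262.81448352]), 'eef_rot': array([ 0.11476306,  0.69765607,  0.11598984, -0.69760434]), 'contact_force': array([-0.77793907,  0.70654866, -0.02411172]), 'ft_torque': array([-0.01154004, -0.00554383, -0.02016526]), 'width': 0.9982155489243004}
side {'K': [[472.8779, 0.0, 311.9433], [0.0, 472.8779, 197.375], [0.0, 0.0, 1.0]], 'world_to_cam': [[0.9939, 0.1102, 0.0033, -506.6673], [0.1066, -0.953, -0.2836, -93.5006], [-0.0281, 0.2822, -0.959, 1179.6271], [0.0, 0.0, 0.0, 1.0]]}
top {'K': [[441.4341, 0.0, 311.0138], [0.0, 441.4341, 202.3238], [0.0, 0.0, 1.0]], 'world_to_cam': [[0.0263, -0.9994, -0.021, -63.848], [-0.9952, -0.0241, -0.0952, 535.729], [0.0947, 0.0234, -0.9952, 808.8022], [0.0, 0.0, 0.0, 1.0]]}
wrist {'K': [[309.7069, 0.0, 319.028], [0.0, 309.7069, 199.2482], [0.0, 0.0, 1.0]], 'T_tool_cam': [[0.0011, -0.2799, 0.96, -121.2721], [1.0, -0.0007, -0.0014, 0.137], [0.0011, 0.96, 0.2799, -70.6995], [0.0, 0.0, 0.0, 1.0]]}
```

View pics/side0.png

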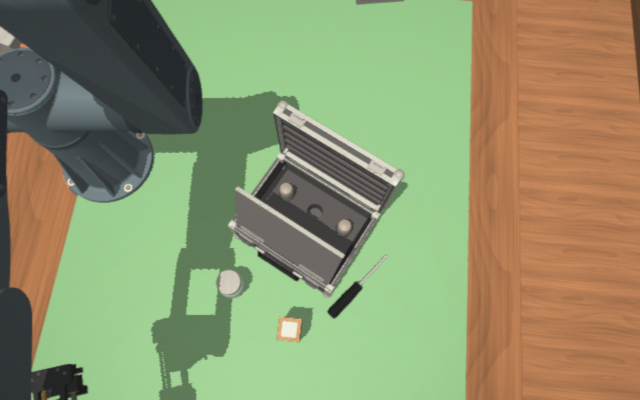

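View pics/top0.png

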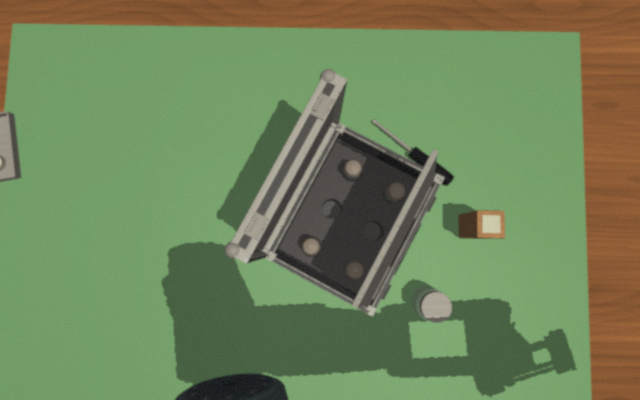

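View pics/wrist0.png

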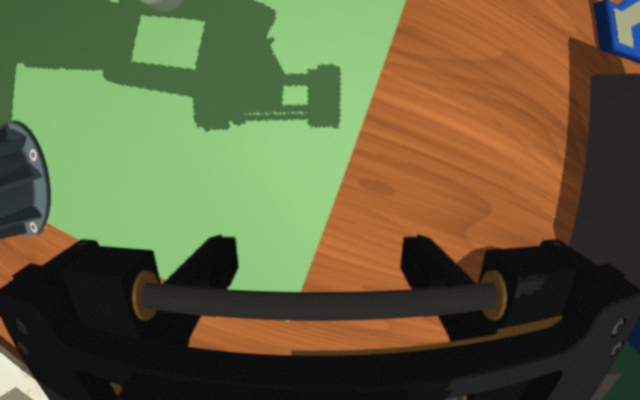

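Run:
```python
import cv2
a=cv2.imread("pics/top0.png")[60:330,210:520];cv2.imwrite("pics/topc.png",cv2.resize(a,None,fx=2.2,fy=2.2,interpolation=cv2.INTER_CUBIC))
a=cv2.imread("pics/side0.png")[90:350,215:415];cv2.imwrite("pics/sidec.png",cv2.resize(a,None,fx=2.2,fy=2.2,interpolation=cv2.INTER_CUBIC))
```

```text
(no output)
```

View pics/topc.png

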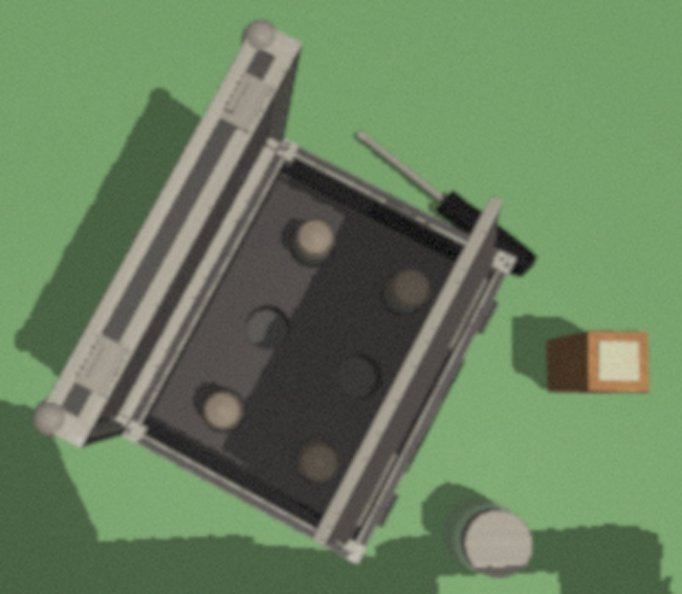

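View pics/sidec.png

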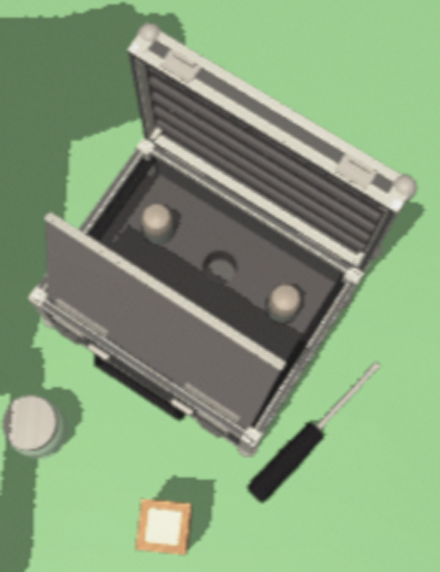

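```bash
cat > h.py <<'E'
import numpy as np
Kt=np.array([[441.4341,0,311.0138],[0,441.4341,202.3238],[0,0,1]]);Wt=np.array([[0.0263,-0.9994,-0.021,-63.848],[-0.9952,-0.0241,-0.0952,535.729],[0.0947,0.0234,-0.9952,808.8022]])
Ks=np.array([[472.8779,0,311.9433],[0,472.8779,197.375],[0,0,1]]);Ws=np.array([[0.9939,0.1102,0.0033,-506.6673],[0.1066,-0.953,-0.2836,-93.5006],[-0.0281,0.2822,-0.959,1179.6271]])
def ray(K,W,p):
    d=W[:,:3].T@np.linalg.inv(K)@np.array([p[0],p[1],1]);return -W[:,:3].T@W[:,3],d/np.linalg.norm(d)
def plane(K,W,p,z):
    c,d=ray(K,W,p);return c+d*(z-c[2])/d[2]
T=lambda p,z:plane(Kt,Wt,p,z)
S=lambda p,z:plane(Ks,Ws,p,z)
tc=lambda u,v:(210+u/2.2,60+v/2.2)
sc=lambda u,v:(215+u/2.2,90+v/2.2)
def tri(pt,ps):
    a,d=ray(Kt,Wt,pt);b,e=ray(Ks,Ws,ps)
    t=np.linalg.lstsq(np.c_[d,-e],b-a,rcond=None)[0];x=a+d*t[0];y=b+e*t[1];return (x+y)/2,np.linalg.norm(x-y)
def proj(K,W,x):
    c=K@(W[:,:3]@x+W[:,3]);return c[:2]/c[2]
E
python3 - <<'E'
from h import *
np.set_printoptions(precision=1,suppress=True)
for n,t,s in [("fr",(515,262),(250,448)),("fl",(357,560),(35,297)),("bl",(128,432),(143,145)),("br",(285,148),(355,275))]:
    print(n,T(tc(*t),115),S(sc(*s),115))
for n,t,s in [("flapR",(492,203),(285,362)),("flapL",(325,538),(48,217)),("lidL",(80,440),(137,47)),("lidR",(298,45),(395,205)),
  ("knobL",(50,418),(150,33)),("knobR",(260,35),(405,187)),("jar",(497,543),(32,425)),("carton",(619,361),(164,527)),]:
    print(n,tri(tc(*t),sc(*s)))
for t in [(315,238),(223,410)]: print(T(tc(*t),94))
E
```

```text
fr [ 573.3 -275.1  115. ] [ 574.7 -276.4  115. ]
fl [ 346.4 -157.7  115. ] [ 351.5 -155.3  115. ]
bl [436.4  16.6 115. ] [435.7  14.  115. ]
br [658.6 -97.8 115. ] [660.5 -98.4 115. ]
flapR (array([ 589.3, -219. ,  263.4]), np.float64(5.761338259919375))
flapL (array([ 382.6, -119.9,  273.9]), np.float64(0.20495087825373148))
lidL (array([440.2,  19. , 323.5]), np.float64(5.560822379970238))
lidR (array([662.6, -95.3, 324.4]), np.float64(2.956589442585445))
knobL (array([450. ,  36.9, 316.5]), np.float64(2.3572594949019074))
knobR (array([672.3, -74.3, 311.7]), np.float64(1.4190042010847437))
jar (array([ 357.4, -273.7,   65.8]), np.float64(3.994277172688369))
carton (array([ 501.5, -356.3,  105.4]), np.float64(2.9123747222423697))
[ 592.1 -123.8   94. ]
[454.8 -54.5  94. ]
```

Run:
```python
from h import *
from scipy.spatial.transform import Rotation as R
np.set_printoptions(precision=3,suppress=True)
q=[0.11476306,0.69765607,0.11598984,-0.69760434]
M=R.from_quat(q[1:]+q[:1]).as_matrix();print(M)
y=M[:,1];print("tool y az",np.degrees(np.arctan2(y[1],y[0])),"tool z az",np.degrees(np.arctan2(M[1,2],M[0,2])))
print("cams",ray(Kt,Wt,(0,0))[0],ray(Ks,Ws,(0,0))[0])
c=np.array([505,-128,0]);a=np.radians(62.9);X=np.array([np.cos(a),np.sin(a),0]);Y=np.array([-X[1],X[0],0]);Z=np.array([0,0,1.])
w=lambda x,y,z:c+x*X+y*Y+z*Z
import cv2
t=cv2.imread("pics/top0.png");s=cv2.imread("pics/side0.png")
pts=[w(sx*100,sy*130,115) for sx in(-1,1) for sy in(-1,1)]
for th in (1.35,1.45,1.57):
    pts+= [w(-88+173*0+170*np.cos(th),sy*118,100+170*np.sin(th)) for sy in(-1,1)]
for th in (1.5,1.6,1.7):
    pts+= [w(100-200*np.cos(th),sy*130,115+200*np.sin(th)) for sy in(-1,1)]
for i,p in enumerate(pts):
    col=[(0,0,255),(255,0,0),(0,255,255)][0 if i<4 else (1 if i<10 else 2)]
    for im,K,W in((t,Kt,Wt),(s,Ks,Ws)):
        cv2.circle(im,tuple(int(round(v*16)) for v in proj(K,W,p)),16,col,-1,shift=4)
o=np.hstack([cv2.resize(t[60:330,210:460],None,fx=1.7,fy=1.7),cv2.resize(s[80:350,215:415],None,fx=1.7,fy=1.7)])
cv2.imwrite("pics/ov.png",o);print(o.shape)
```

```text
[[-0.     0.322 -0.947]
 [ 0.002 -0.947 -0.322]
 [-1.    -0.002 -0.   ]]
tool y az -71.21844599171553 tool z az -161.21848058980373
cams [458.243 -69.825 854.581] [ 546.691 -366.162 1106.418]
(459, 765, 3)
```

View pics/ov.png

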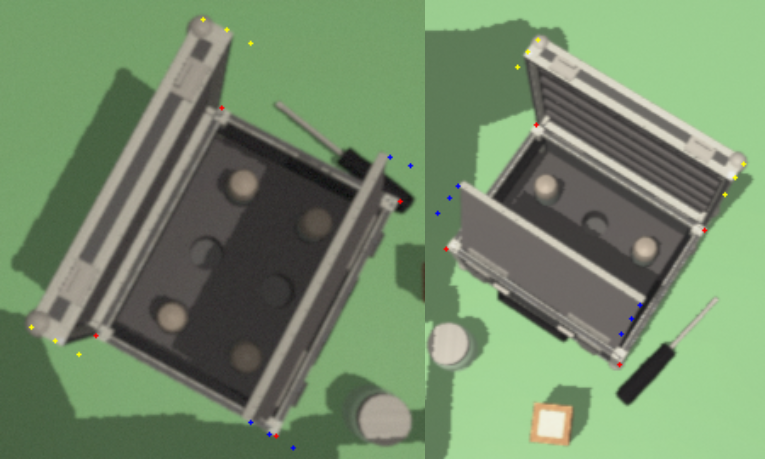

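Emit:
move_arm:
  commands:
    - [1,[0.03,0.03,0.0],4]
    - [1,[0.06,0.07,0.0],8]
    - [1,[0.09,0.11,0.0],12]
    - [1,[0.12,0.145,0.0],18]
    - [1,[0.15,0.18,0.0],24]
    - [1,[0.18,0.215,0.0],30]
    - [1,[0.21,0.25,0.0],36]
    - [1,[0.235,0.28,0.0],42]
    - [1,[0.255,0.303,0.0],44]
    - [1,[0.265,0.316,0.0],44]
    - [1,[0.27,0.322,0.0],44]
    - [1,[0.27,0.322,0.0],44]
    - [1,[0.27,0.322,0.0],44]

```text
time_s: 1.78
ee_pos: [454.7, -223.1, 263.7]
eef_rot: [-0.368, -0.604, -0.368, 0.604]
contact_force: [0.4, -0.5, -0.3]
width: 0.001
```

```bash
cat > look.py <<'E'
import sys,cv2,numpy as np
from cell import bot
from scipy.spatial.transform import Rotation as R
o=bot.get_obs();p=o["ee_pos"];q=o["eef_rot"];M=R.from_quat(np.r_[q[1:],q[0]]).as_matrix()
a=np.radians(62.9);d=p-[505,-128,0]
print("t",round(o["time_s"],2),"p",p.round(1),"case",round(d[0]*np.cos(a)+d[1]*np.sin(a),1),round(-d[0]*np.sin(a)+d[1]*np.cos(a),1),"tipz",round(p[2]-25,1),"yaw",np.degrees(np.arctan2(M[1,1],M[0,1])).round(1),"F",o["contact_force"].round(2),"q",o["qpos"].round(2),"w",o["width"])
for i,n in enumerate(sys.argv[2:]):
    cv2.imwrite(f"pics/{n}{sys.argv[1]}.png",cv2.resize(bot.snapshot(n)["pixels"][:,:,::-1],None,fx=1.2,fy=1.2,interpolation=cv2.INTER_CUBIC))
E
python3 look.py 1 side top wrist
```

```text
t 1.77 p [ 454.7 -223.1  263.7] case -107.6 1.4 tipz 238.7 yaw -27.3 F [ 0.39 -0.54 -0.31] q [-0.69  0.03  1.78 -0.    1.34 -0.21] w 0.000941366555928753
```

View pics/side1.png

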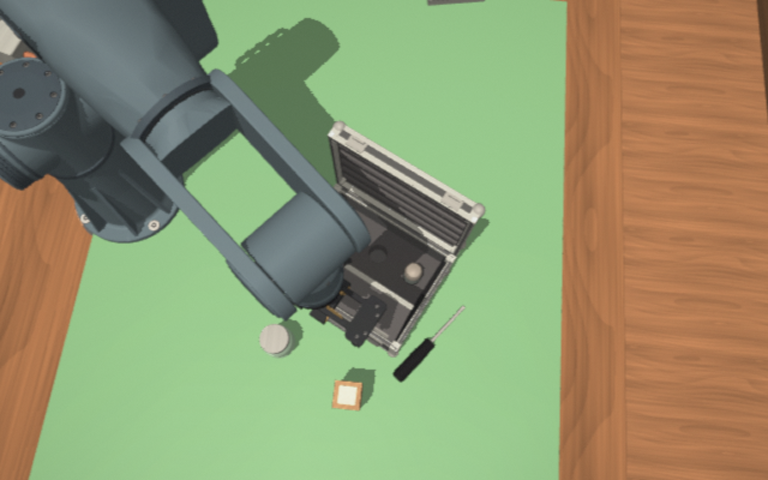

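View pics/top1.png

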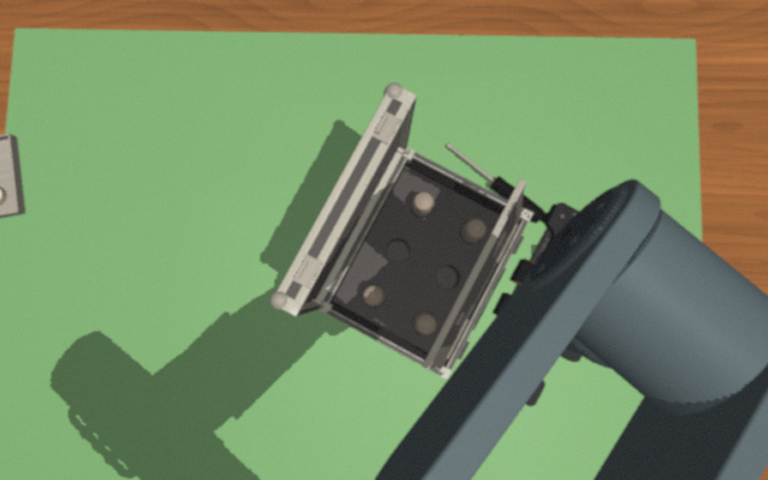

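View pics/wrist1.png

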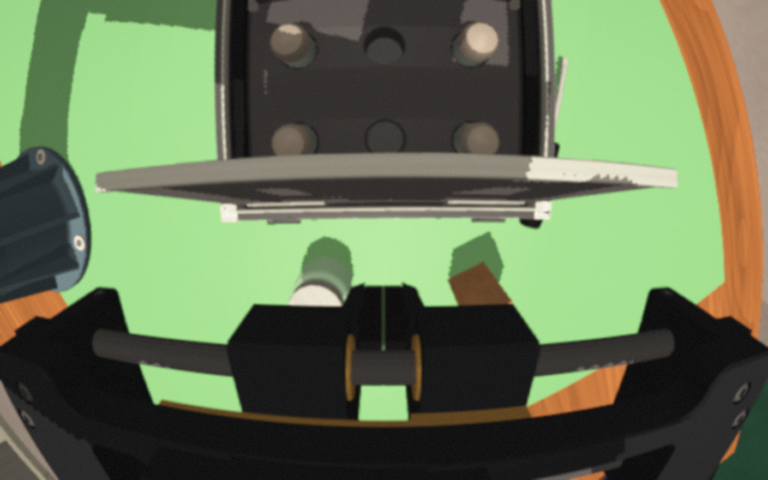

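Run:
```python
from h import *
print(tri((640/1.2,182/1.2),(366/1.2,245/1.2)), tri((650/1.2,200/1.2),(355/1.2,265/1.2)))
```

```text
(array([ 524.03519569, -213.31525263,  556.00221014]), np.float64(1.8466307386725092)) (array([ 516.02732723, -229.58939845,  535.21491725]), np.float64(5.492986246384513))
```

Run:
```python
import numpy as np
a=np.radians(62.9)
p0=np.array([454.7,-223.1,263.7])
th=np.r_[1.42,np.linspace(1.36,0.1,21),0.05,0.0]
for t in th:
    s=75+65*min(1,t/1.3)**.8
    x=-88+s*np.cos(t)-3*np.sin(t)-10; z=125+s*np.sin(t)+3*np.cos(t)
    w=np.array([505+x*np.cos(a),-128+x*np.sin(a),z])
    print(round(t,2),round(s),"case",round(x,1),"shift mm",(w-p0).round(1))
```

```text
1.42 140 case -79.9 shift mm [13.9 23.9  0.2]
1.36 140 case -71.6 shift mm [17.7 31.3 -1.2]
1.3 140 case -63.1 shift mm [21.6 39.  -3.2]
1.23 137 case -55.4 shift mm [25.  45.7 -8.1]
1.17 135 case -48.3 shift mm [ 28.3  52.1 -13.4]
1.11 132 case -41.7 shift mm [ 31.3  58.  -19.1]
1.05 130 case -35.6 shift mm [ 34.1  63.4 -25.1]
0.98 127 case -30.0 shift mm [ 36.6  68.4 -31.5]
0.92 124 case -25.0 shift mm [ 38.9  72.8 -38.1]
0.86 122 case -20.6 shift mm [ 40.9  76.8 -45. ]
0.79 119 case -16.8 shift mm [ 42.6  80.1 -52. ]
0.73 116 case -13.6 shift mm [ 44.1  83.  -59.1]
0.67 113 case -11.0 shift mm [ 45.3  85.3 -66.4]
0.6 110 case -9.0 shift mm [ 46.2  87.1 -73.6]
0.54 107 case -7.6 shift mm [ 46.8  88.3 -80.9]
0.48 104 case -6.9 shift mm [ 47.2  89.  -88.1]
0.42 101 case -6.7 shift mm [ 47.2  89.1 -95.2]
0.35 98 case -7.2 shift mm [  47.    88.7 -102.1]
0.29 95 case -8.3 shift mm [  46.5   87.8 -108.9]
0.23 91 case -10.0 shift mm [  45.8   86.2 -115.4]
0.16 87 case -12.3 shift mm [  44.7   84.2 -121.6]
0.1 83 case -15.4 shift mm [  43.3   81.4 -127.4]
0.05 80 case -18.5 shift mm [  41.9   78.7 -131.7]
0.0 75 case -23.0 shift mm [  39.8   74.6 -135.7]
```

Emit:
move_arm:
  commands:
    - [1,[0.007,0.012,0.0],0]
    - [1,[0.014,0.024,0.0],0]
    - [1,[0.016,0.0275,-0.0005],0]
    - [1,[0.018,0.031,-0.001],0]
    - [1,[0.02,0.035,-0.002],0]
    - [1,[0.0215,0.039,-0.003],0]
    - [1,[0.0235,0.0425,-0.0055],0]
    - [1,[0.025,0.0455,-0.008],0]
    - [1,[0.0265,0.049,-0.011],0]
    - [1,[0.028,0.052,-0.0135],0]
    - [1,[0.03,0.055,-0.016],0]
    - [1,[0.0315,0.058,-0.019],0]
    - [1,[0.033,0.061,-0.022],0]
    - [1,[0.034,0.0635,-0.025],0]
    - [1,[0.034,0.0635,-0.025],0]

```text
time_s: 3.8
ee_pos: [489.1, -158.6, 238.3]
eef_rot: [-0.368, -0.603, -0.369, 0.604]
contact_force: [-0.5, 0.8, 0.3]
width: 0.003
```

```bash
python3 look.py 2 top wrist
```

```text
t 3.8 p [ 489.1 -158.6  238.3] case -34.5 0.3 tipz 213.3 yaw -27.2 F [-0.46  0.8   0.3 ] q [-0.54  0.07  1.78  0.    1.29 -0.07] w 0.003044631196418999
```

View pics/wrist2.png

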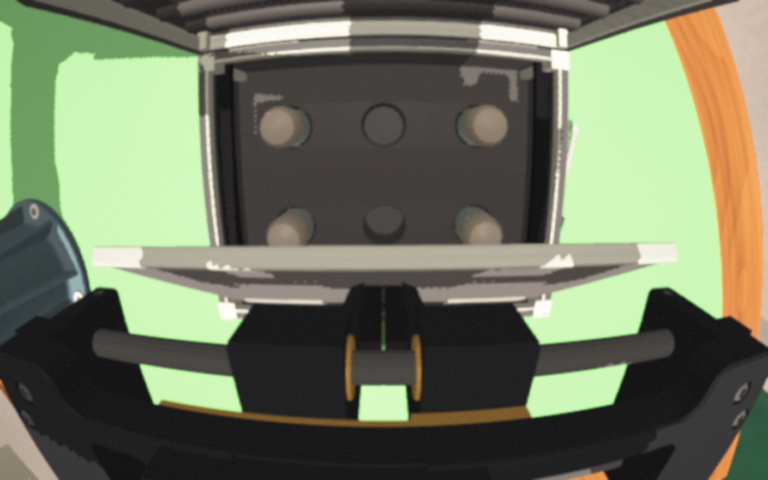

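View pics/top2.png

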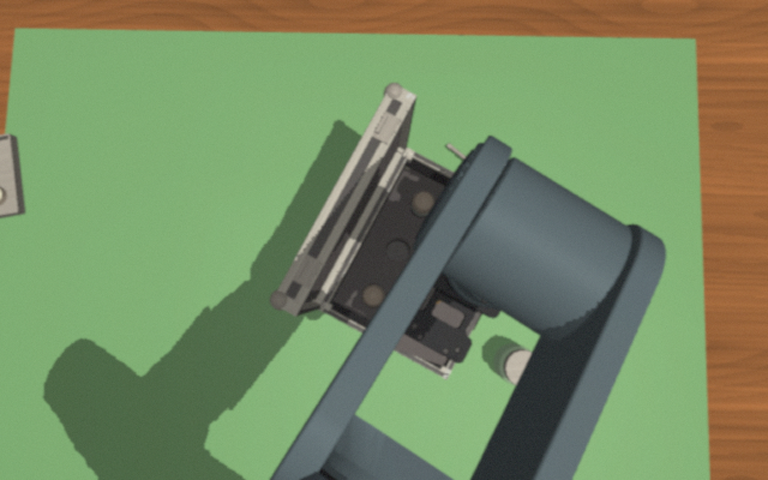

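```bash
cat > wr.py <<'E'
import numpy as np
from scipy.spatial.transform import Rotation as R
Tt=np.array([[0.0011,-0.2799,0.96,-121.2721],[1,-0.0007,-0.0014,0.137],[0.0011,0.96,0.2799,-70.6995],[0,0,0,1]])
a=np.radians(62.9);C=np.array([[np.cos(a),np.sin(a),0],[-np.sin(a),np.cos(a),0],[0,0,1]])
def wray(px,p,q):
    v=(np.array(px)-[319.028,199.2482])/309.7069;r=np.linalg.norm(v);d=np.r_[v/r*np.sin(r),np.cos(r)] if r>0 else np.array([0,0,1.])
    M=R.from_quat(np.r_[q[1:],q[0]]).as_matrix()
    o=M@Tt[:3,3]+p;return C@(o-[505,-128,0]),C@M@Tt[:3,:3]@d
E
python3 - <<'E'
from wr import *
for row,n,p,q in [(248,'top edge of strip',[489.1,-158.6,238.3],[-.368,-.603,-.369,.604]),(268,'bottom',[489.1,-158.6,238.3],[-.368,-.603,-.369,.604]),(155,'t',[454.7,-223.1,263.7],[-.368,-.604,-.368,.604]),(182,'b',[454.7,-223.1,263.7],[-.368,-.604,-.368,.604])]:
    o,d=wray((384/1.2,row/1.2),np.array(p),np.array(q))
    for th in np.arange(.8,1.6,.02):
        x=-88+170*np.cos(th);z=100+170*np.sin(th);t=(z-o[2])/d[2];e=o[0]+t*d[0]-x
        if abs(e)<4:print(n,round(th,2),round(e,1))
E
```

```text
top edge of strip 1.02 -1.2
top edge of strip 1.04 2.3
bottom 1.06 -1.0
bottom 1.08 2.6
t 1.3 -1.3
t 1.32 2.0
b 1.34 -3.4
b 1.36 0.0
b 1.38 3.4
```

Emit:
move_arm:
  commands:
    - [1,[0.0012,0.0025,-0.003],0]
    - [1,[0.0025,0.005,-0.0065],0]
    - [1,[0.0037,0.007,-0.01],0]
    - [1,[0.005,0.0093,-0.013],0]
    - [1,[0.006,0.0113,-0.0165],0]
    - [1,[0.007,0.0133,-0.02],0]
    - [1,[0.0078,0.015,-0.0235],0]
    - [1,[0.0086,0.0166,-0.027],0]
    - [1,[0.0094,0.018,-0.0305],0]
    - [1,[0.01,0.0195,-0.034],0]
    - [1,[0.0107,0.0207,-0.0375],0]
    - [1,[0.0113,0.0218,-0.0413],0]
    - [1,[0.0118,0.0228,-0.045],0]
    - [1,[0.0122,0.0236,-0.0485],0]
    - [1,[0.0125,0.0243,-0.052],0]
    - [1,[0.0128,0.0248,-0.0558],0]
    - [1,[0.013,0.0252,-0.0595],0]
    - [1,[0.0132,0.0255,-0.063],0]
    - [1,[0.0132,0.0256,-0.0665],0]
    - [1,[0.0132,0.0256,-0.07],0]

```text
time_s: 6.4
ee_pos: [502.4, -133.3, 168.5]
eef_rot: [0.368, 0.604, 0.368, -0.604]
contact_force: [-0.5, 0.0, 1.1]
width: 0.006
```

```bash
python3 look.py 3 side wrist
```

```text
t 6.4 p [ 502.4 -133.3  168.5] case -5.9 -0.0 tipz 143.5 yaw -27.2 F [-0.47  0.02  1.13] q [-0.49  0.17  1.83  0.    1.14 -0.01] w 0.0056253734924418455
```

View pics/wrist3.png

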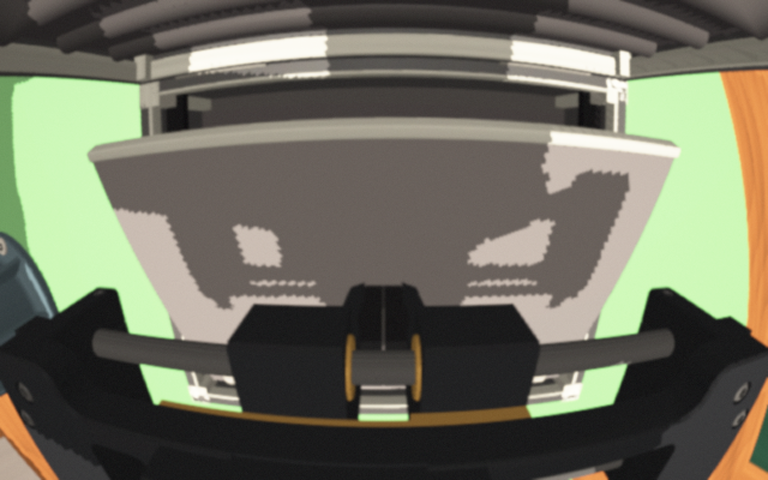

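View pics/side3.png

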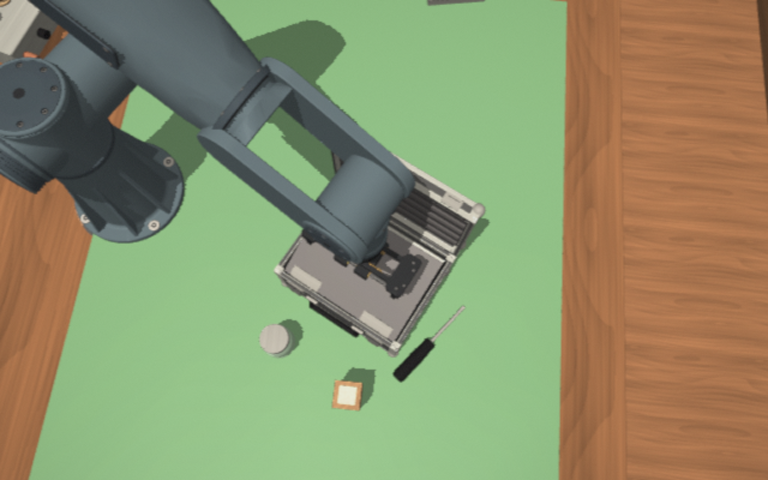

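Emit:
move_arm:
  commands:
    - [1,[-0.0001,-0.0002,-0.0035],0]
    - [1,[-0.0003,-0.0005,-0.007],0]
    - [1,[-0.0005,-0.001,-0.0105],0]
    - [1,[-0.0008,-0.0015,-0.0137],0]
    - [1,[-0.0011,-0.002,-0.017],0]
    - [1,[-0.0015,-0.003,-0.02],0]
    - [1,[-0.002,-0.004,-0.0232],0]
    - [1,[-0.0026,-0.005,-0.0263],0]
    - [1,[-0.0033,-0.0065,-0.0293],0]
    - [1,[-0.004,-0.008,-0.032],0]
    - [1,[-0.0047,-0.0092,-0.0343],0]
    - [1,[-0.0054,-0.0105,-0.0363],0]
    - [1,[-0.006,-0.012,-0.038],0]
    - [1,[-0.006,-0.012,-0.039],0]
    - [1,[-0.006,-0.012,-0.04],0]
    - [1,[-0.006,-0.012,-0.0405],0]
    - [1,[-0.006,-0.012,-0.0405],0]

```text
time_s: 8.62
ee_pos: [496.3, -145.4, 128.4]
eef_rot: [-0.368, -0.604, -0.368, 0.604]
contact_force: [-1.2, 0.5, 3.6]
width: 0.005
```

```bash
python3 look.py 4 wrist
```

```text
t 8.62 p [ 496.3 -145.4  128.4] case -19.4 -0.2 tipz 103.4 yaw -27.2 F [-1.24  0.48  3.64] q [-0.51  0.22  1.86 -0.    1.06 -0.04] w 0.005363817311430249
```

View pics/wrist4.png

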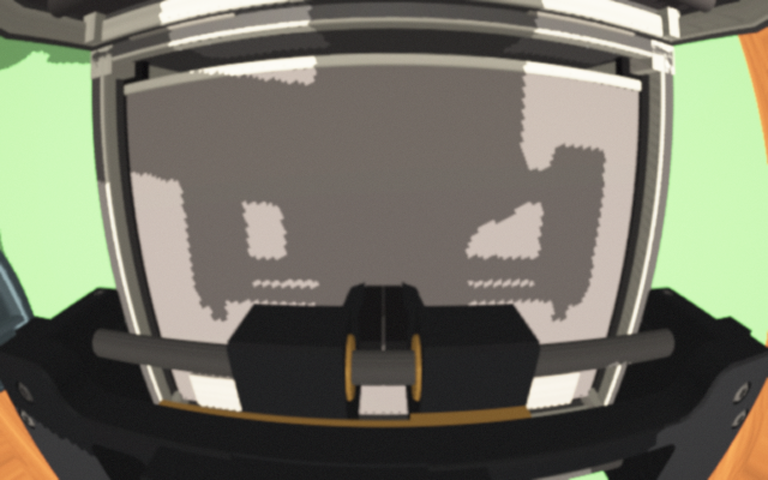

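Emit:
move_arm:
  commands:
    - [1,[0,0,-0.0005],0]
    - [1,[0,0,-0.001],0]
    - [1,[0,0,-0.001],0]

```text
time_s: 9.05
ee_pos: [496.3, -145.4, 128.3]
eef_rot: [-0.368, -0.603, -0.368, 0.604]
contact_force: [-6.0, 1.9, 13.7]
width: 0.01
```

Emit:
move_arm:
  commands:
    - [1,[0,0,-0.0005],0]
    - [1,[0,0,-0.001],0]
    - [1,[0,0,-0.001],0]

```text
time_s: 9.43
ee_pos: [496.4, -145.4, 128.2]
eef_rot: [-0.368, -0.603, -0.368, 0.604]
contact_force: [-9.2, 2.8, 21.2]
width: 0.004
```

Emit:
move_arm:
  commands:
    - [1,[0,0,0.002],0]
    - [1,[0,0,0.01],0]
    - [1,[0,0,0.03],0]
    - [1,[0,0,0.06],0]
    - [1,[0,0,0.1],0]
    - [1,[0,0,0.14],0]
    - [1,[0,0,0.18],0]
    - [1,[0,0,0.22],0]
    - [1,[0,0,0.25],0]
    - [1,[0,0,0.262],0]
    - [1,[0,0,0.262],0]
    - [1,[0,0,0.262],0]

```text
time_s: 10.92
ee_pos: [495.9, -145.1, 386.4]
eef_rot: [-0.367, -0.603, -0.369, 0.604]
contact_force: [0.4, -0.5, -1.1]
width: 0.006
```

```bash
python3 look.py 5 wrist side top
```

```text
t 10.93 p [ 495.9 -145.1  386.4] case -19.3 0.4 tipz 361.4 yaw -27.2 F [ 0.42 -0.53 -1.07] q [-0.51 -0.03  1.58 -0.    1.59 -0.04] w 0.0064859708944812605
```

View pics/wrist5.png

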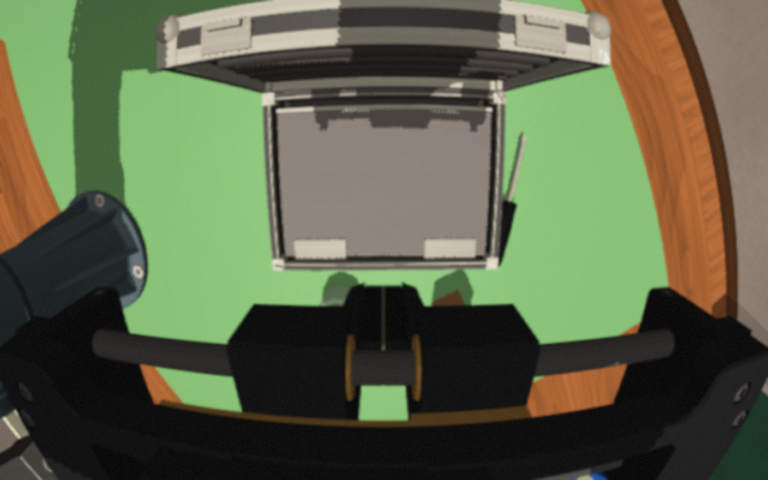

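View pics/side5.png

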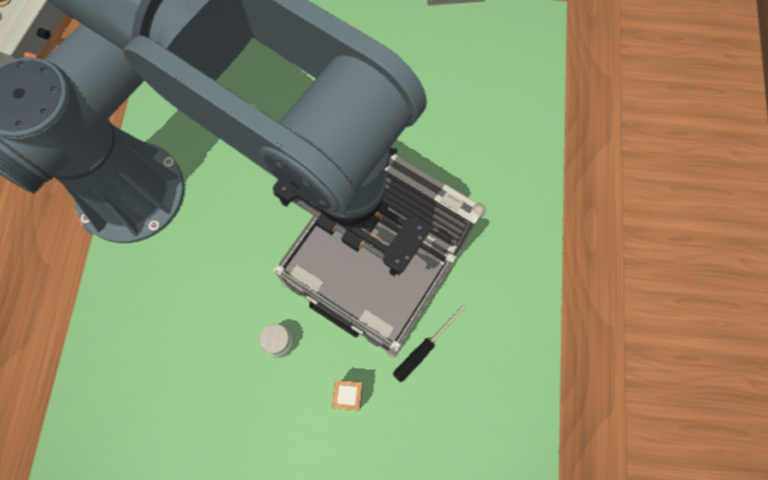

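View pics/top5.png

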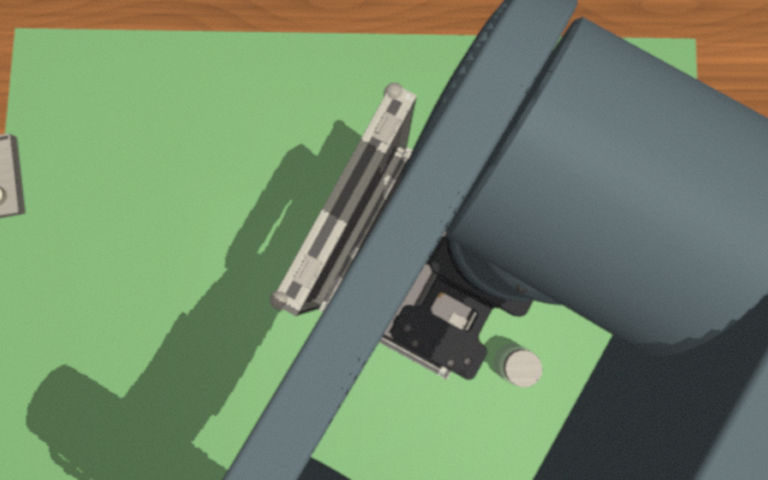

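Emit:
move_arm:
  commands:
    - [1,[0.01,0.02,0.0],0]
    - [1,[0.025,0.048,0.0],0]
    - [1,[0.04,0.078,0.0],0]
    - [1,[0.055,0.107,0.0],0]
    - [1,[0.07,0.137,0.0],0]
    - [1,[0.084,0.165,0.0],0]
    - [1,[0.094,0.183,0.0],0]
    - [1,[0.094,0.183,-0.01],0]
    - [1,[0.094,0.183,-0.03],0]
    - [1,[0.094,0.183,-0.055],0]
    - [1,[0.094,0.183,-0.072],0]
    - [1,[0.094,0.183,-0.077],0]
    - [1,[0.094,0.183,-0.077],0]

```text
time_s: 12.7
ee_pos: [590.4, 37.4, 311.4]
eef_rot: [0.368, 0.604, 0.368, -0.604]
contact_force: [-0.5, -0.0, -0.2]
width: 0.005
```

```bash
python3 look.py 6 side top
```

```text
t 12.7 p [590.4  37.4 311.4] case 186.1 -0.7 tipz 286.4 yaw -27.2 F [-0.5  -0.02 -0.18] q [-0.14  0.18  1.51 -0.    1.45  0.34] w 0.0051382930215435885
```

View pics/side6.png

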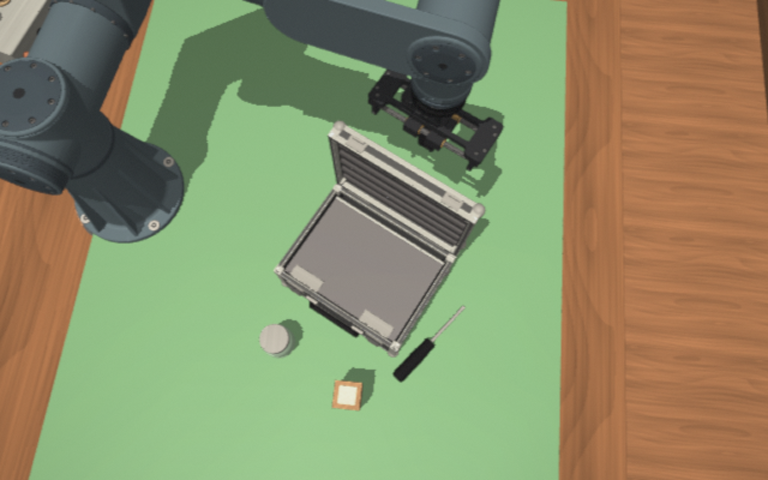

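View pics/top6.png

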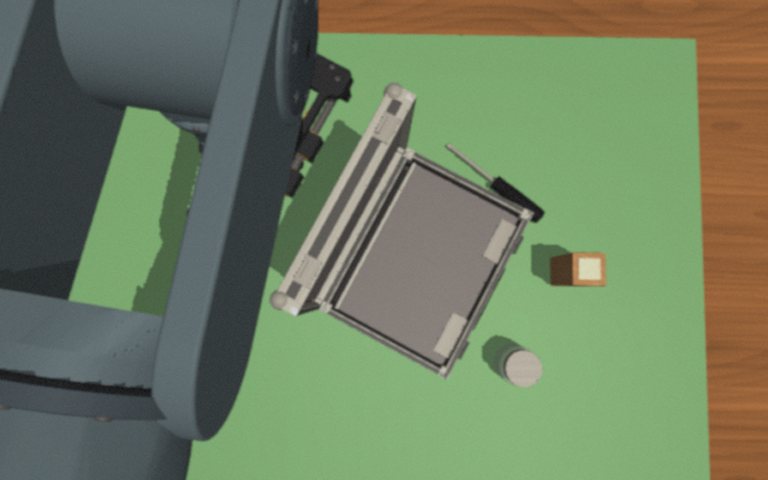

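Run:
```python
import numpy as np
a=np.radians(62.9)
for t in np.r_[1.7,np.linspace(1.62,0.06,27),.03,0]:
    r=150+20*min(1,t/1.2)
    x=100-r*np.cos(t)+30*np.sin(t)+10; z=25+115+r*np.sin(t)+30*np.cos(t)
    w=np.array([505+x*np.cos(a),-128+x*np.sin(a),z])
    print(round(t,2),round(r),"case",round(x,1),"world",w.round(1))
```

```text
1.7 170 case 161.7 world [578.6  15.9 304.7]
1.62 170 case 148.3 world [572.6   4.  308.3]
1.56 170 case 138.2 world [567.9  -5.  310.3]
1.5 170 case 127.9 world [563.3 -14.1 311.7]
1.44 170 case 117.6 world [558.6 -23.3 312.5]
1.38 170 case 107.2 world [553.8 -32.6 312.6]
1.32 170 case 96.9 world [549.1 -41.8 312.1]
1.26 170 case 86.6 world [544.4 -50.9 311. ]
1.2 170 case 76.4 world [539.8 -60.  309.3]
1.14 169 case 66.7 world [535.4 -68.6 306.1]
1.08 168 case 57.3 world [531.1 -77.  302.3]
1.02 167 case 48.2 world [526.9 -85.1 298. ]
0.96 166 case 39.4 world [522.9 -93.  293.2]
0.9 165 case 30.9 world [ 519.1 -100.5  287.9]
0.84 164 case 22.9 world [ 515.4 -107.6  282.1]
0.78 163 case 15.2 world [ 511.9 -114.5  276. ]
0.72 162 case 8.0 world [ 508.6 -120.9  269.4]
0.66 161 case 1.2 world [ 505.5 -126.9  262.4]
0.6 160 case -5.1 world [ 502.7 -132.6  255.1]
0.54 159 case -11.0 world [ 500.  -137.7  247.5]
0.48 158 case -16.3 world [ 497.6 -142.5  239.6]
0.42 157 case -21.1 world [ 495.4 -146.8  231.4]
0.36 156 case -25.4 world [ 493.4 -150.6  223. ]
0.3 155 case -29.2 world [ 491.7 -154.   214.5]
0.24 154 case -32.5 world [ 490.2 -156.9  205.7]
0.18 153 case -35.2 world [ 489.  -159.3  196.9]
0.12 152 case -37.3 world [ 488.  -161.2  188. ]
0.06 151 case -38.9 world [ 487.3 -162.7  179. ]
0.03 150 case -39.5 world [ 487.  -163.2  174.5]
0.0 150 case -40.0 world [ 486.8 -163.6  170. ]
```

Emit:
move_arm:
  commands:
    - [1,[-0.007,-0.0125,-0.003],0]
    - [1,[-0.012,-0.0225,-0.003],0]
    - [1,[-0.0152,-0.028,-0.003],0]
    - [1,[-0.0178,-0.0335,-0.003],0]
    - [1,[-0.02,-0.038,-0.002],0]
    - [1,[-0.0225,-0.0425,-0.001],0]
    - [1,[-0.025,-0.047,-0.0005],0]
    - [1,[-0.027,-0.0515,0.0003],0]
    - [1,[-0.0295,-0.056,0.0007],0]
    - [1,[-0.032,-0.0607,0.001],0]
    - [1,[-0.0343,-0.0653,0.001],0]
    - [1,[-0.0366,-0.07,0.001],0]
    - [1,[-0.039,-0.0746,0.001],0]
    - [1,[-0.0413,-0.0792,0.0006],0]
    - [1,[-0.0437,-0.0837,0.0],0]
    - [1,[-0.046,-0.0883,-0.0005],0]
    - [1,[-0.0483,-0.093,-0.0012],0]
    - [1,[-0.0506,-0.0974,-0.002],0]
    - [1,[-0.0528,-0.1017,-0.0036],0]
    - [1,[-0.055,-0.106,-0.0053],0]

```text
time_s: 15.3
ee_pos: [535.2, -68.7, 306.2]
eef_rot: [-0.368, -0.604, -0.368, 0.604]
contact_force: [0.3, 2.9, 3.2]
width: 0.004
```

```bash
python3 look.py 7 side wrist
```

```text
t 15.3 p [535.2 -68.7 306.2] case 66.5 0.1 tipz 281.2 yaw -27.2 F [0.28 2.87 3.18] q [-0.35  0.07  1.65 -0.    1.43  0.13] w 0.003678042000091879
```

View pics/side7.png

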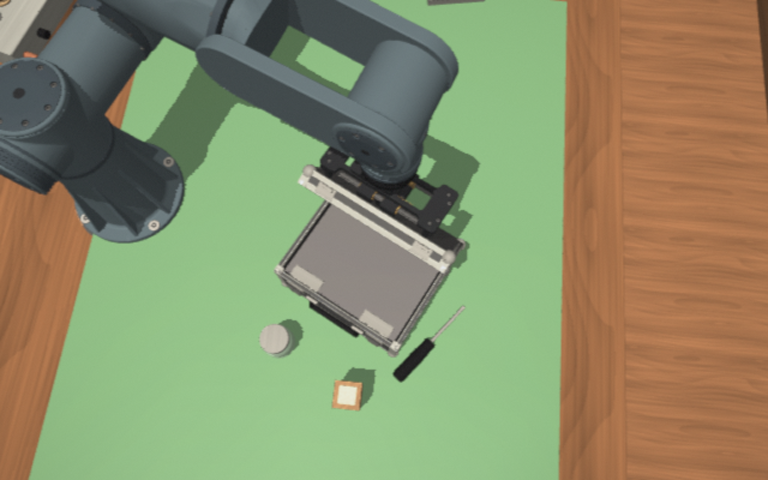

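View pics/wrist7.png

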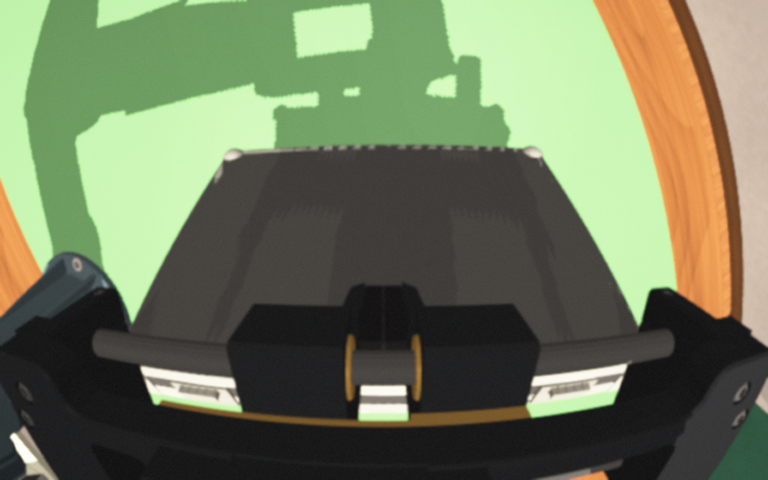

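Emit:
move_arm:
  commands:
    - [1,[-0.002,-0.0042,-0.002],0]
    - [1,[-0.0041,-0.0083,-0.0039],0]
    - [1,[-0.0062,-0.0124,-0.006],0]
    - [1,[-0.0083,-0.0164,-0.0082],0]
    - [1,[-0.0103,-0.0204,-0.0106],0]
    - [1,[-0.0123,-0.0243,-0.013],0]
    - [1,[-0.0142,-0.028,-0.0156],0]
    - [1,[-0.0161,-0.0318,-0.0183],0]
    - [1,[-0.018,-0.0354,-0.0212],0]
    - [1,[-0.0198,-0.0389,-0.0241],0]
    - [1,[-0.0216,-0.0424,-0.0271],0]
    - [1,[-0.0233,-0.0458,-0.0302],0]
    - [1,[-0.025,-0.049,-0.0335],0]
    - [1,[-0.0266,-0.0522,-0.0368],0]
    - [1,[-0.0282,-0.0553,-0.0403],0]
    - [1,[-0.0297,-0.0582,-0.0438],0]
    - [1,[-0.0311,-0.0611,-0.0474],0]
    - [1,[-0.0325,-0.0639,-0.0511],0]
    - [1,[-0.0338,-0.0665,-0.0549],0]
    - [1,[-0.0352,-0.069,-0.0587],0]

```text
time_s: 17.9
ee_pos: [500.1, -137.5, 246.9]
eef_rot: [-0.368, -0.604, -0.368, 0.604]
contact_force: [0.1, -0.2, 3.1]
width: 0.007
```

```bash
python3 look.py 8 side
```

```text
t 17.9 p [ 500.1 -137.5  246.9] case -10.7 0.1 tipz 221.9 yaw -27.2 F [ 0.05 -0.19  3.08] q [-0.5   0.07  1.77 -0.    1.31 -0.02] w 0.007498518020706714
```

View pics/side8.png

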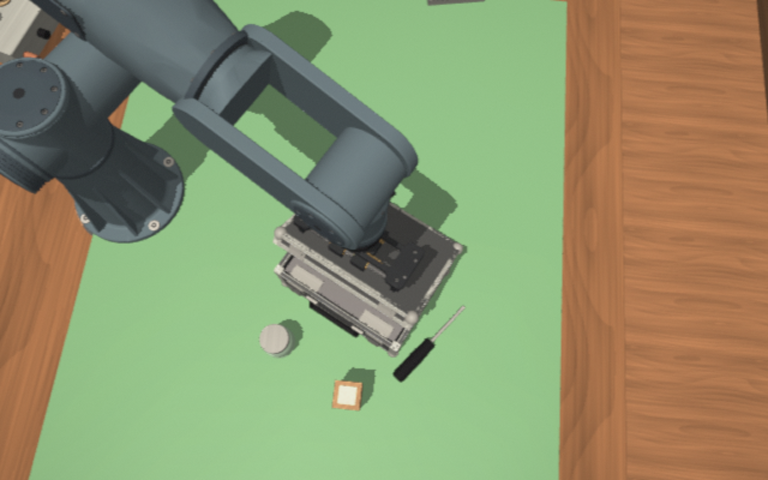

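Emit:
move_arm:
  commands:
    - [1,[-0.0012,-0.0025,-0.004],0]
    - [1,[-0.0024,-0.0049,-0.0078],0]
    - [1,[-0.0035,-0.007,-0.0119],0]
    - [1,[-0.0046,-0.0092,-0.016],0]
    - [1,[-0.0056,-0.0111,-0.0202],0]
    - [1,[-0.0066,-0.013,-0.0244],0]
    - [1,[-0.0075,-0.0147,-0.0287],0]
    - [1,[-0.0083,-0.0164,-0.033],0]
    - [1,[-0.009,-0.0179,-0.0373],0]
    - [1,[-0.0098,-0.0193,-0.0417],0]
    - [1,[-0.0104,-0.0205,-0.0461],0]
    - [1,[-0.011,-0.0217,-0.0505],0]
    - [1,[-0.0115,-0.0227,-0.055],0]
    - [1,[-0.012,-0.0236,-0.0594],0]
    - [1,[-0.0123,-0.0242,-0.0625],0]
    - [1,[-0.0126,-0.0248,-0.0655],0]
    - [1,[-0.0127,-0.0251,-0.068],0]
    - [1,[-0.0127,-0.0251,-0.07],0]
    - [1,[-0.0127,-0.0251,-0.072],0]
    - [1,[-0.0127,-0.0251,-0.0735],0]

```text
time_s: 20.45
ee_pos: [487.5, -162.4, 173.6]
eef_rot: [0.368, 0.604, 0.368, -0.604]
contact_force: [0.7, -1.6, 2.0]
width: 0.004
```

Emit:
move_arm:
  commands:
    - [1,[0,0,-0.001],0]
    - [1,[0,0,-0.002],0]
    - [1,[0,0,-0.0025],0]
    - [1,[0,0,-0.0025],0]

```text
time_s: 20.95
ee_pos: [487.5, -162.3, 171.1]
eef_rot: [0.368, 0.604, 0.368, -0.604]
contact_force: [-0.1, 0.2, 1.6]
width: 0.006
```

Emit:
move_arm:
  commands:
    - [1,[0,0,-0.0005],0]
    - [1,[0,0,-0.001],0]
    - [1,[0,0,-0.001],0]

```text
time_s: 21.32
ee_pos: [487.4, -162.4, 170.4]
eef_rot: [-0.368, -0.604, -0.368, 0.604]
contact_force: [-1.3, -0.7, 3.9]
width: 0.005
```

Emit:
move_arm:
  commands:
    - [1,[0,0,-0.0005],0]
    - [1,[0,0,-0.001],0]
    - [1,[0,0,-0.001],0]

```text
time_s: 21.7
ee_pos: [487.5, -162.5, 170.4]
eef_rot: [-0.368, -0.604, -0.368, 0.604]
contact_force: [-5.5, 1.6, 11.6]
width: 0.003
```

Emit:
move_arm:
  commands:
    - [1,[0,0,-0.0005],0]
    - [1,[0,0,-0.001],0]
    - [1,[0,0,-0.001],0]

```text
time_s: 22.08
ee_pos: [487.5, -162.5, 170.3]
eef_rot: [-0.369, -0.603, -0.368, 0.604]
contact_force: [-7.9, 3.6, 19.3]
width: 0.008
```

Emit:
move_arm:
  commands:
    - [1,[0,0,0.003],0]
    - [1,[0,0,0.01],0]
    - [1,[0,0,0.03],0]
    - [1,[0,0,0.06],0]
    - [1,[0,0,0.1],0]
    - [1,[0,0,0.14],0]
    - [1,[0,0,0.18],0]
    - [1,[-0.03,-0.05,0.2],0]
    - [1,[-0.06,-0.1,0.2],0]
    - [1,[-0.09,-0.15,0.2],0]
    - [1,[-0.12,-0.2,0.2],0]
    - [1,[-0.15,-0.25,0.2],0]
    - [1,[-0.18,-0.29,0.2],0]
    - [1,[-0.2,-0.32,0.2],0]
    - [1,[-0.2,-0.32,0.2],0]
    - [1,[-0.2,-0.32,0.2],0]

```text
time_s: 24.08
ee_pos: [287.8, -481.8, 367.9]
eef_rot: [0.368, 0.604, 0.369, -0.603]
contact_force: [0.0, 0.2, 0.8]
width: 0.002
```

```bash
python3 look.py 9 side top
```

```text
t 24.07 p [ 287.8 -481.8  367.9] case -413.9 32.2 tipz 342.9 yaw -27.2 F [0.03 0.22 0.78] q [-1.24  0.08  1.51  0.    1.55 -0.77] w 0.0018782344691968727
```

View pics/side9.png

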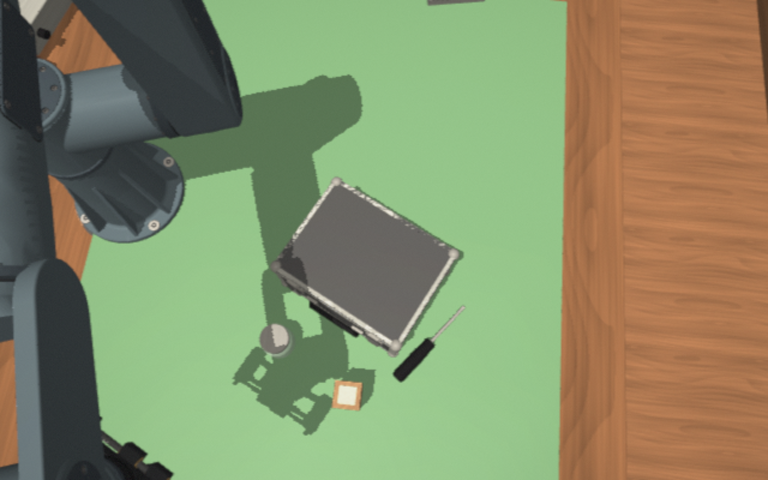

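View pics/top9.png

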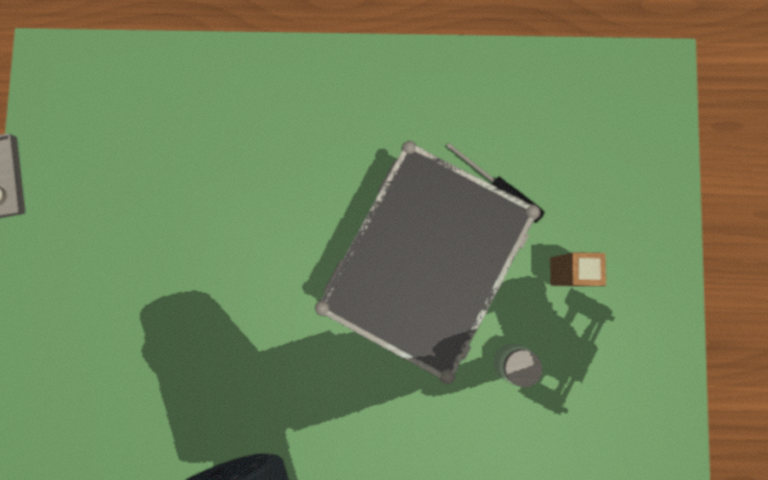

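Run:
```python
from h import *
for t,s in [((533,212),(395,346)),((447,377),(278,266)),((322,308),(337,183)),((409,147),(456,255))]:
    print(tri(np.array(t)/1.2,np.array(s)/1.2))
from cell import bot
print(bot.hand_in())
```

```text
(array([ 573.65740909, -268.15946905,  140.17814021]), np.float64(0.6500491475237254))
(array([ 354.27308088, -154.23881621,  142.79541746]), np.float64(6.203296387892744))
(array([437.5985336 ,  14.36633725, 134.64854294]), np.float64(2.302009759947327))
(array([663.77787362, -98.17513002, 133.46208404]), np.float64(4.281636896867989))
the job is handed in; nothing more can be done
None
```

I closed the flap first and then the lid, using the shut fingers, and handed the job in at about 24 s with the arm clear of everything. No verdict came back.

- **Flap:** I pushed it over in small steps with about 1–4 N. It met its stop with the fingertip at 103.2 mm (103 mm expected), and I pressed it there with a peak of about 23 N. The pictures after the lift showed it flat inside the rim.
- **Lid:** I pushed it from behind with about 2–4 N. It met its stop at about 145.3 mm (145 mm expected), and I pressed it there with a peak of about 21 N.
- **Surroundings:** By eye, the case, jar, carton and screwdriver were in the same place in the last side and top pictures as in the earlier ones. I could not see the valves once the flap was down, so they are unchecked after that.
- **Check that disagreed:** From the last two pictures the lid's front corners came out at 140–143 mm and the back corners at 133–135 mm, against 145 mm expected. The front corners did not come out higher than the back ones, so nothing suggests the lid is ajar. I put the difference down to picking the rounded corners by eye (the rays missed each other by up to 6 mm). I trusted the firm stop instead and did not measure again.

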